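# Put the robotics kit's electric parts back in their bins

### The job

The robotics lesson is over: pick the four electric parts (hub, gear motor, distance sensor, touch sensor) out of the things left on the table and put each into the storage bin that already holds one of the same sort. Set each part down gently, without dropping it, right way up and flat on the bin's floor beside the one already there. Leave the loose wheel and the magnifying glass lying where they are.

Things in the scene. Friction and masses are not known exactly. Their poses are not given: they have to be found in the camera images.
- hub_center (a point): Controller hub: white box on a grey battery base, 72 x 48 x 34 mm, with a dark square light display (yellow heart) and a green round button on top; about 0.14 kg. Loose on the table, any yaw. Point: its centre, half-way up; x along its length, y across, z up (right way up).
- motor_center (a point): Gear motor: yellow gearbox with a steel motor can at one (+x) end, 66 mm long, 19 to 20 mm wide, 22 mm high; thin white axle stubs stick out 7 mm on both sides, 22 mm from the centre towards -x, so grip it at the centre; about 35 g. Loose on the table, any yaw. Point: its centre, half-way up; x along its length, y across, z up (right way up).
- distance_sensor_center (a point): Distance sensor: black block with two red round eyes (24 mm diameter) side by side on its -y face, 56 mm long, 34 mm across from the eye faces to the back, 30 mm high; can be gripped across y (back and eye faces); about 45 g. Loose on the table, any yaw. Point: its centre, half-way up; x along its length, y across, z up (right way up).
- touch_sensor_center (a point): Touch sensor: blue block with a white square on top and a round orange plunger at its +x end (rigid here), 46 mm long with the plunger, 26 mm wide, 32 mm high; about 35 g. Loose on the table, any yaw. Point: its centre, half-way up; x along its length, y across, z up (right way up).
- bin_hub_spot (a point): Fixed light-green open bin 175 (x, away from the robot) x 124 x 30 mm, walls 3 mm, floor top 3 mm above the table; holds a white hub (fixed, 34 mm high) in the far 52 mm of its 169 mm inside length. Point: on the floor, middle of the free near end, 57 mm from near wall's and 59 mm from side walls' insides; x along bin, z up. The four bins stand side by side in any order, each turned a little.
- bin_motor_spot (a point): Fixed light-green open bin 175 (x, away from the robot) x 124 x 30 mm, walls 3 mm, floor top 3 mm above the table; holds a yellow gear motor (fixed, 22 mm high) in the far 26 mm of its 169 mm inside length. Point: on the floor, middle of the free near end, 57 mm from near wall's and 59 mm from side walls' insides; x along bin, z up. The four bins stand side by side in any order, each turned a little.
- bin_distance_sensor_spot (a point): Fixed light-green open bin 175 (x, away from the robot) x 124 x 30 mm, walls 3 mm, floor top 3 mm above the table; holds a black distance sensor with red eyes (fixed, 30 mm high) in the far 38 mm of its 169 mm inside length. Point: on the floor, middle of the free near end, 57 mm from near wall's and 59 mm from side walls' insides; x along bin, z up. The four bins stand side by side in any order, each turned a little.
- bin_touch_sensor_spot (a point): Fixed light-green open bin 175 (x, away from the robot) x 124 x 30 mm, walls 3 mm, floor top 3 mm above the table; holds a blue touch sensor with an orange plunger (fixed, 32 mm high) in the far 30 mm of its 169 mm inside length. Point: on the floor, middle of the free near end, 57 mm from near wall's and 59 mm from side walls' insides; x along bin, z up. The four bins stand side by side in any order, each turned a little.
- wheel_center (a point): Loose vehicle wheel lying flat among the parts: black tyre with white rim, 56 mm across, 26 mm high. Not electric: leave it where it is. The point is its centre.
- magnifier_center (a point): Black magnifying glass lying flat among the parts, 102 mm long, lens ring 50 mm across at its +x end, 9 mm high. Leave it where it is. The point is the middle of its length; x from handle to lens.
Not all that is in view belongs to the job. What is shaped like the part that bears bin_touch_sensor_spot but brown or pink is not meant.

How it is judged:
By the outcome, as a careful person would: the job done as asked, in the order asked, and still so for the second after the job is handed in, with the robot touching nothing.
It also fails if it takes over 104 s, if anything falls off the work surface, if the arm or the gripper's body presses on something with over 40 N, if the wrist force passes 120 N, or if a joint passes its speed limit or range.

### The arm

A 6-joint arm with a two-finger parallel gripper is mounted at the origin on the work surface. World frame = base frame: x ahead of the robot, y to its left, z up, the work surface at z = 0. Lengths are in mm, angles in rad, forces in N, time in s.
With the tool pointing down it reaches from about 275 to 850 mm from the base axis. Payload 19 kg.
Tool frame: the origin (TCP) lies midway between the tips of the shut fingers; the grasp point (between the pads) lies 19 mm behind it; z points along the fingers, y is the line along which they close (so a half turn about z gives the same grasp; the last joint's range is limited). The gripper opens to 85 mm and grips with 20 to 120 N. Pads are 22 mm wide; open, the fingers measure 114 mm over their backs; the gripper's body (76 mm by 85 mm) begins 54 mm behind the grasp point. The pads swing forward as they close: fully open they stand 13 mm farther back than shut.
Start: joints at [1.209, 0.15, 1.437, -0, 1.554, -0.134], TCP at [129.861, 560.113, 231.267] pointing down, gripper open.
Joint ranges: [-2.8, 2.8], [-0.68, 2.1], [0.12, 2.68], [-1.39, 4.53], [0.16, 2.79], [-2.81, 2.81]. Speed limits (rad/s): [1.89, 1.89, 2.22, 3.01, 3.01, 3.01].

### API

Orientations are given as a unit quaternion [x, y, z, w].
In Python, from rig import status, get_image, camera_info, order gives the robot as it stands. The module is installed in compiled form; this text tells all that it offers.
- The arm moves only by the tool arm_command, never from a script. Its argument "steps" is one flat list of numbers, 7 for each row, row after row: the closure, from 0 (fully open) to 1 (shut), then the shift along the tool's x, y, z in mm, then the turn, a rotation vector about the tool's x, y, z in rad. A call has 1 to 5 rows; each row is the pose to reach, as a shift and turn from the pose commanded when the call began, along the tool's axes at that moment; what a row does not reach only later rows make up. A row lasts 1/12 s, in which the tool goes at most 41.7 mm and 7.16 degrees, less where a joint would pass 70% of its speed; a pose out of reach is approached as far as the arm can. A call with a gripper value outside its range is refused whole. The fingers move at their own pace and stop on an object; "force" is the grip in N (left out, the last holds). Time passes only in rows, so rows that repeat a pose let the fingers close. It gives the time, the measured TCP pose, the force, the opening and the grip force at its end, in the units of the state.
- status.observe(): the state, without advancing time (a new reading comes with each control period).
- get_image(name): name is "side" or "top"; returns the picture (420x560x3 uint8, red, green, blue); there is no depth.
- camera_info(name): a dict with "fx", "fy", "cx", "cy" (pixels), "world_from_camera" (4x4, takes a point from camera to world coordinates). Camera axes: x right, y up, looking along -z (the intrinsics and any distortion apply to the point x, -y, -z); pixel columns grow to the right and rows downward; lengths in mm; the calibration is good to about 2 mm. A picture is of the moment at which its call begins. camera_info takes no time and is no camera call.
- order.finish_job(): hands the job in; it is judged then, once.
The state is a dict: "t": time; "joint_pos": joint angles; "dq": joint speeds; "effort": joint torques, N m; "tcp_pos": TCP position; "tcp_rot": TCP orientation; "ft_force": force on the tool from outside, world axes, zero at the start; "moment": the same for the moment, N m; "finger_gap": finger opening in mm; "grasp_force": force on a finger pad.
Only numpy, scipy, OpenCV 4.12 (cv2) and the standard library are available. Lean on these libraries where they do the work, as an engineer would, in place of code of your own. Each camera call takes 0.05 s, during which the arm holds its last target. There are 200 camera calls.

## Working session

There is one attempt and no reset: what is moved stays moved. The work goes in short steps, Python scripts to look and compute and a tool call to move; the robot and the scene stay as the last step left them, time stands still between calls to the robot, and variables do not carry over. Pictures are saved under pics/ and viewed, at most 14 in all, crops included, and the job is handed in when it is done.

Besides the shell and the picture viewer there is one more tool, called as name(argument=value, ...), one argument or row to a line, values as JSON. arm_command: Moves the arm, as the interface text tells. Its arguments: {"type":"object","properties":{"steps":{"type":"array","items":{"type":"number"}},"force":{"type":"number"}},"required":["steps"]}

```bash
mkdir -p pics
python3 - <<'E'
from rig import status,get_image,camera_info
import cv2
for n in("top","side"):
    im=get_image(n); cv2.imwrite(f"pics/{n}0.png",cv2.resize(im[:,:,::-1],(800,600),interpolation=cv2.INTER_CUBIC)); cv2.imwrite(f"{n}0_raw.png",im[:,:,::-1])
    print(n,camera_info(n))
print(status.observe())
E
```

```text
top {'fx': 443.7579413297611, 'fy': 443.7579413297611, 'cx': 281.83558530473124, 'cy': 209.75974942017297, 'world_from_camera': array([[-2.37013517e-02,  9.91842650e-01, -1.25245377e-01,
         2.95342330e+02],
       [-9.99380913e-01, -2.67649621e-02, -2.28347944e-02,
         8.14718197e+01],
       [-2.60007108e-02,  1.24626624e-01,  9.91862978e-01,
         1.06644825e+03],
       [ 0.00000000e+00,  0.00000000e+00,  0.00000000e+00,
         1.00000000e+00]])}
side {'fx': 431.3356856134806, 'fy': 431.3356856134806, 'cx': 278.59239740454245, 'cy': 209.06201427007682, 'world_from_camera': array([[ 9.99183789e-01,  1.36944154e-02, -3.80028675e-02,
         3.79426143e+02],
       [-3.58419952e-02,  7.34459535e-01, -6.77705351e-01,
        -5.96961535e+02],
       [ 1.86307897e-02,  6.78514299e-01,  7.34350897e-01,
         7.88584825e+02],
       [ 0.00000000e+00,  0.00000000e+00,  0.00000000e+00,
         1.00000000e+00]])}
{'t': 0.1, 'joint_pos': array([ 1.20897392e+00,  1.50931826e-01,  1.43794653e+00,  2.85211967e-06,
        1.55380637e+00, -1.34005495e-01]), 'dq': array([-2.41546013e-04,  7.73446680e-04, -2.46542906e-03,  1.92173006e-05,
       -1.91237569e-03, -5.72956934e-06]), 'effort': array([ 4.79876442e-03, -7.14372540e+01, -5.71800756e+01, -3.55689472e-04,
        6.99396085e-03,  6.82993596e-05]), 'tcp_pos': array([129.80744048, 559.93045967, 230.74838277]), 'tcp_rot': array([ 1.13662294e-01,  9.93519293e-01, -5.28994338e-04, -1.35370407e-04]), 'ft_force': array([-0.71064509, -0.13968097,  0.01802486]), 'moment': array([0.05259952, 0.03311465, 0.04492375]), 'grasp_force': 0.0, 'finger_gap': 85.31110390911722}
```

View pics/top0.png

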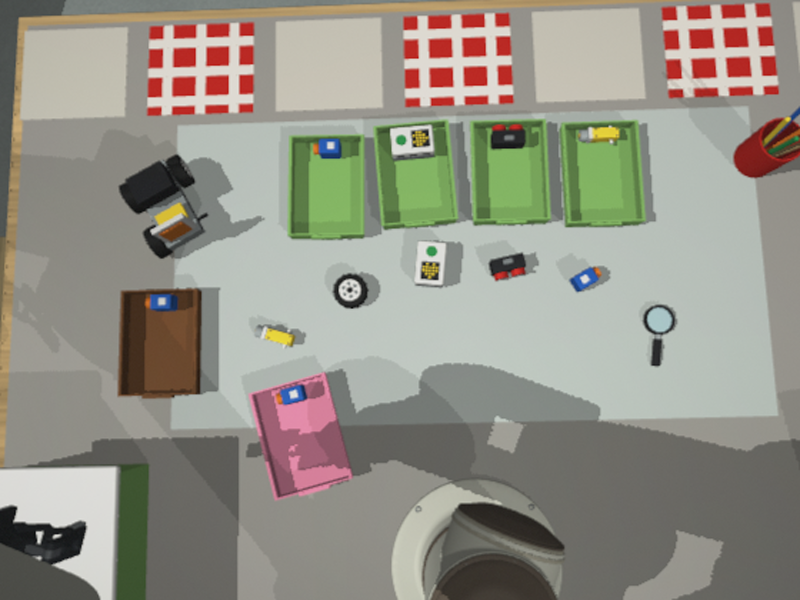

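View pics/side0.png

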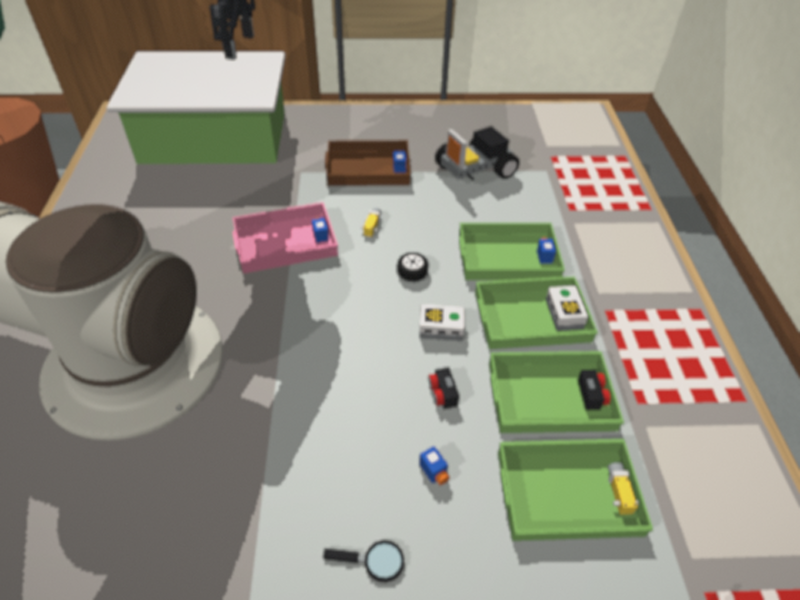

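The top view (800-px scale) shows these items:
- **Loose parts:** hub (431,263), motor (277,336), distance sensor (508,266), touch sensor (586,278).
- **Green bins:** touch (326,187), hub (416,175), distance (510,172), motor (603,172).
- **Possible mix-ups:** brown bin (160,342), pink bin (302,435), the model vehicle at (165,200) and the copies already in the bins. None of these are wanted.

Next I'll measure in rectified views.

```bash
cat > h.py <<'E'
import numpy as np, cv2
from scipy.spatial.transform import Rotation as Ro
from rig import camera_info,status
def proj(n,P):
    c=camera_info(n);T=c["world_from_camera"];p=(np.asarray(P,float)-T[:3,3])@T[:3,:3]
    return np.stack([c["cx"]+c["fx"]*p[:,0]/-p[:,2],c["cy"]-c["fy"]*p[:,1]/-p[:,2]],1)
def rect(n,im,x0,x1,y0,y1,z,s):  # image: right=-y, up=+x, s px/mm
    w=np.array([[x1,y1],[x1,y0],[x0,y0],[x0,y1]],float)
    src=proj(n,np.c_[w,np.full(4,z)]).astype(np.float32)
    W,H=int((y1-y0)*s),int((x1-x0)*s)
    return cv2.warpPerspective(im,cv2.getPerspectiveTransform(src,np.float32([[0,0],[W,0],[W,H],[0,H]])),(W,H),flags=cv2.INTER_CUBIC)
def go(x,y,z,yaw):  # yaw deg of tool y axis (mod 180): relative shift and turn
    s=status.observe();R=Ro.from_quat(s["tcp_rot"])
    d=R.inv().apply(np.array([x,y,z])-s["tcp_pos"])
    ty=R.as_matrix()[:,1];a=np.degrees(np.arctan2(ty[1],ty[0]))
    dy=(yaw-a+90)%180-90
    q=s["joint_pos"]
    # tilt-correcting target
    t=np.radians(a+dy);M=np.array([[-np.sin(t)*-1*-1*-1,0,0],[0]*3,[0]*3])
    yv=np.array([np.cos(t),np.sin(t),0]);zv=np.array([0,0,-1.]);xv=np.cross(yv,zv)
    rv=(R.inv()*Ro.from_matrix(np.c_[xv,yv,zv])).as_rotvec()
    print("shift",d.round(1),"turn",rv.round(3),"rows",max(np.linalg.norm(d)/41.7,abs(dy)/7.16).round(1),"q1,q6",q[[0,5]].round(2),"yaw now",round(a,1))
def cur():
    s=status.observe();print("t",round(s["t"],2),"tcp",s["tcp_pos"].round(1),"gap",round(s["finger_gap"],1),"grip",round(s["grasp_force"],1),"ft",s["ft_force"].round(1))
E
python3 - <<'E'
from h import *
x0,x1,y0,y1,s=150,730,-330,470,1
im={n:cv2.imread(f"{n}0_raw.png") for n in("top","side")}
for z,n in((30,"top"),(30,"side")):
    r=rect(n,im[n],x0,x1,y0,y1,z,s)
    for v in range(-300,470,100): cv2.line(r,(y1-v,0),(y1-v,600),(0,0,0) if v==0 else (160,160,160),1)
    for v in range(200,730,100): cv2.line(r,(0,x1-v),(800,x1-v),(160,160,160),1)
    cv2.imwrite(f"pics/rect_{n}.png",r)
# colour blobs per camera
M={"hub":([0,0,190],[180,60,255],34),"yellow":([22,150,120],[35,255,255],22),"blue":([105,120,60],[125,255,255],32),"red":([0,170,100],[6,255,255],27),"black":([0,0,0],[180,255,45],30),"orange":([7,170,120],[17,255,255],25)}
for k,(lo,hi,z) in M.items():
  for n in im:
    r=rect(n,im[n],x0,x1,y0,y1,z,2)
    m=cv2.inRange(cv2.cvtColor(r,cv2.COLOR_BGR2HSV),np.array(lo),np.array(hi))
    for c in cv2.findContours(m,0,2)[0]:
        a=cv2.contourArea(c)/4
        (cx,cy),(w,h),an=cv2.minAreaRect(c)
        X,Y=x1-cy/2,y1-cx/2
        if a>80 and a<5000 and X>200: print(k,n,"xy",round(X),round(Y),"wh",round(w/2),round(h/2),"long-yaw",round((-90-an if w>h else -an)%180),"area",round(a))
E
```

```text
hub top xy 277 286 wh 12 13 long-yaw 102 area 129
hub top xy 288 308 wh 52 139 long-yaw 128 area 125
hub top xy 382 -308 wh 36 35 long-yaw 35 area 965
hub top xy 487 60 wh 47 71 long-yaw 173 area 3178
hub top xy 694 222 wh 12 11 long-yaw 0 area 122
hub top xy 702 -217 wh 5 18 long-yaw 178 area 82
hub top xy 699 84 wh 46 70 long-yaw 94 area 3067
hub top xy 722 177 wh 17 18 long-yaw 90 area 164
hub side xy 278 292 wh 12 16 long-yaw 90 area 161
hub side xy 386 -319 wh 35 20 long-yaw 0 area 596
hub side xy 696 227 wh 14 15 long-yaw 90 area 164
hub side xy 702 -221 wh 18 8 long-yaw 0 area 109
hub side xy 701 88 wh 46 70 long-yaw 94 area 3142
hub side xy 724 -306 wh 23 11 long-yaw 56 area 115
yellow top xy 371 311 wh 46 18 long-yaw 74 area 745
yellow top xy 478 60 wh 24 25 long-yaw 131 area 401
yellow top xy 703 -246 wh 26 46 long-yaw 90 area 951
yellow top xy 706 72 wh 24 25 long-yaw 138 area 405
yellow side xy 373 304 wh 57 19 long-yaw 74 area 859
yellow side xy 477 74 wh 19 21 long-yaw 175 area 326
yellow side xy 705 -247 wh 26 50 long-yaw 90 area 1078
yellow side xy 708 86 wh 22 19 lon
[... 650 characters left out ...]
54 11 long-yaw 86 area 366
black top xy 330 -302 wh 10 40 long-yaw 171 area 347
black top xy 444 191 wh 55 53 long-yaw 15 area 2195
black top xy 480 -52 wh 19 28 long-yaw 115 area 163
black top xy 486 -87 wh 20 16 long-yaw 9 area 213
black top xy 644 464 wh 13 26 long-yaw 0 area 189
black top xy 696 -79 wh 30 54 long-yaw 90 area 1516
black side xy 334 -318 wh 8 37 long-yaw 172 area 200
black side xy 447 167 wh 49 40 long-yaw 2 area 957
black side xy 488 -99 wh 26 16 long-yaw 77 area 271
black side xy 640 457 wh 27 15 long-yaw 89 area 253
black side xy 698 -85 wh 65 27 long-yaw 89 area 1557
orange top xy 692 249 wh 18 8 long-yaw 0 area 118
orange side xy 466 -217 wh 14 11 long-yaw 27 area 133
```

View pics/rect_top.png

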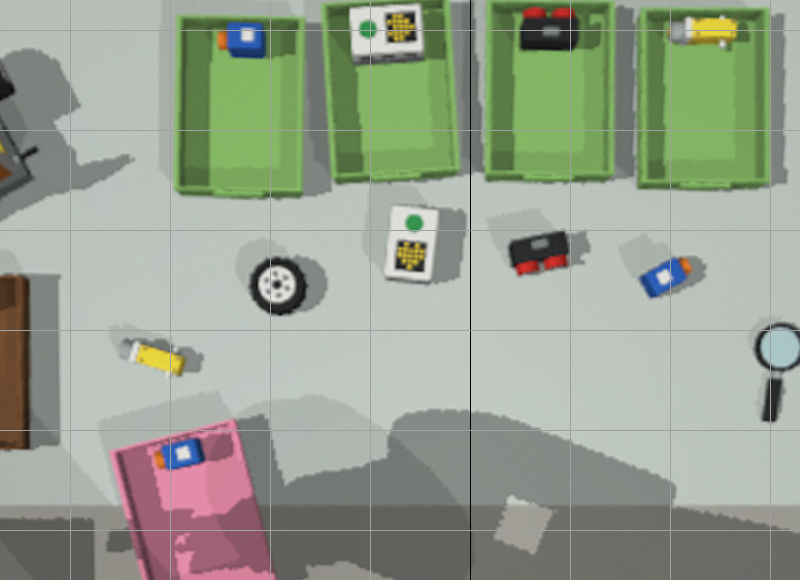

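The rectified view (1 mm/px, x=730−row, y=470−col) shows the hub at (411,244), motor (153,357), distance sensor (540,254), touch sensor (665,277) and the four green bins at the top. I'll overlay the estimated poses as the close check.

```bash
cat > poses.py <<'E'
# x,y,yaw(deg of part x axis), L,W,H,z0
P={"hub":(487,60,-6.5,72,48,34,0),"motor":(374,320,74,66,20,22,0),"dist":(478,-70.5,-78,56,34,30,0),"touch":(454,-195.5,-61,46,26,32,0)}
B={"touch":(597.5,230,-.4),"hub":(611,78,4.1),"dist":(610,-79,-.3),"motor":(603,-233,-.5)}
E
cat > ov.py <<'E'
from h import *; from poses import *
def box(x,y,yaw,L,W,z):
    t=np.radians(yaw);R=np.array([[np.cos(t),-np.sin(t)],[np.sin(t),np.cos(t)]])
    q=np.array([[1,1],[1,-1],[-1,-1],[-1,1]])*[L/2,W/2]@R.T+[x,y]
    return np.c_[q,np.full(4,z)]
def draw(n,im,crop,k):
    u0,v0,u1,v1=crop;o=cv2.resize(im[v0:v1,u0:u1],None,fx=k,fy=k,interpolation=cv2.INTER_CUBIC)
    L=[]
    for x,y,a,l,w,h,z0 in P.values(): L+=[box(x,y,a,l,w,z0),box(x,y,a,l,w,z0+h)]
    for x,y,a in B.values():
        t=np.radians(a);L+=[box(x+27.5*np.cos(t),y+27.5*np.sin(t),a,175,124,30),box(x,y,a,114,118,3)]
    for b in L:
        p=((proj(n,b)+.5-[u0,v0])*k*16).astype(int); cv2.polylines(o,[p.reshape(-1,1,2).astype(np.int32)],True,(255,0,255),1,cv2.LINE_AA,4)
    return o
E
python3 - <<'E'
from ov import *
a=draw("top",cv2.imread("top0_raw.png"),(170,80,460,255),2.7);cv2.imwrite("pics/ov_top.png",a)
a=draw("side",cv2.imread("side0_raw.png"),(230,135,460,385),2.4);cv2.imwrite("pics/ov_side.png",a)
E
```

```text
(no output)
```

View pics/ov_top.png

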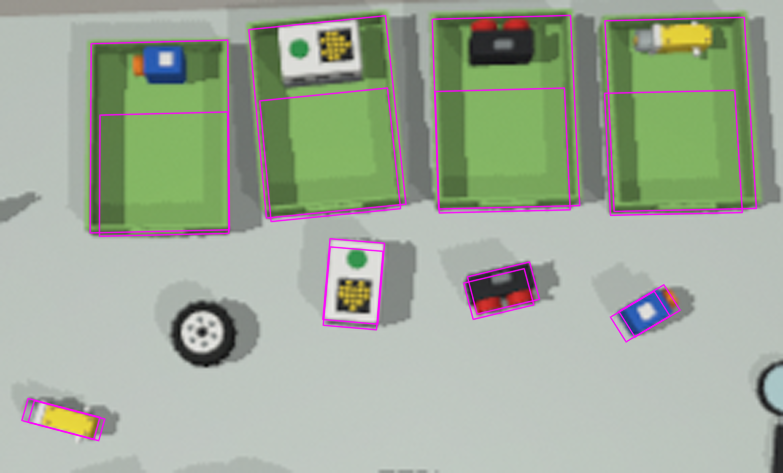

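View pics/ov_side.png

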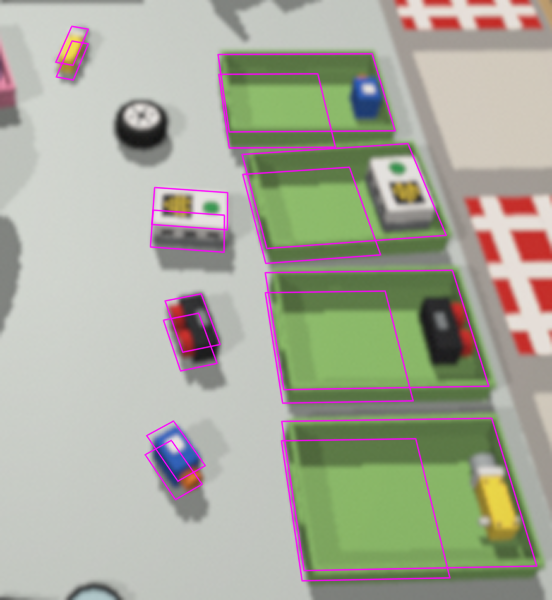

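```bash
python3 -c "
from h import *
cur();go(487,60,120,83.5)"
```

```text
t 0.1 tcp [129.8 559.9 230.7] gap 85.3 grip 0.0 ft [-0.7 -0.1  0. ]
shift [-460.9 -406.2  111.1] turn [-0.001 -0.    -0.114] rows 15.0 q1,q6 [ 1.21 -0.13] yaw now 76.9
```

The overlays match to within a few mm. From the side view, the distance and touch sensors lie about 4 mm further in +x, so I'm correcting those two. Moving to the hub now.

arm_command(
  steps=[0, -155, -136, 30, 0, 0, 0, 0, -155, -136, 30, 0, 0, 0, 0, -155, -136, 30, 0, 0, 0, 0, -155, -136, 30, 0, 0, 0, 0, -155, -136, 30, 0, 0, 0],
)

```text
t: 0.52
tcp_pos: [250.5, 390.9, 200.7]
tcp_rot: [0.113, 0.994, -0.0, -0.0]
ft_force: [1.5, 0.4, 0.3]
finger_gap: 85.8
grasp_force: 0.0
```

arm_command(
  steps=[0, -155, -136, 30, 0, 0, 0, 0, -155, -136, 30, 0, 0, 0, 0, -155, -136, 30, 0, 0, 0, 0, -155, -136, 30, 0, 0, 0, 0, -155, -136, 30, 0, 0, 0],
)

```text
t: 0.93
tcp_pos: [370.9, 223.3, 171.1]
tcp_rot: [0.114, 0.994, 0.0, 0.0]
ft_force: [0.5, 0.3, 0.2]
finger_gap: 85.4
grasp_force: 0.0
```

```bash
sed -i 's/(478,-70.5,/(482,-71,/;s/(454,-195.5/(457,-197/' poses.py; python3 -c "
from h import *
cur();go(487,60,100,83.5)"
```

```text
t 0.93 tcp [370.9 223.3 171.1] gap 85.4 grip 0.0 ft [0.5 0.3 0.2]
shift [-149.9 -132.9   71.1] turn [ 0.     0.    -0.114] rows 5.1 q1,q6 [ 0.36 -0.98] yaw now 77.0
```

arm_command(
  steps=[0, -150, -133, 71, 0, 0, -0.114, 0, -150, -133, 71, 0, 0, -0.114, 0, -150, -133, 71, 0, 0, -0.114, 0, -150, -133, 71, 0, 0, -0.114, 0, -150, -133, 71, 0, 0, -0.114],
)

```text
t: 1.35
tcp_pos: [481.8, 67.3, 102.8]
tcp_rot: [0.057, 0.998, -0.0, 0.0]
ft_force: [0.6, 1.5, 0.5]
finger_gap: 85.3
grasp_force: 0.0
```

```bash
python3 -c "
from h import *
cur();go(487,60,2,83.5)"
```

```text
t 1.35 tcp [481.8  67.3 102.8] gap 85.3 grip 0.0 ft [0.6 1.5 0.5]
shift [ -6.   -6.6 100.9] turn [-0.     0.    -0.001] rows 2.4 q1,q6 [-0.02 -1.48] yaw now 83.5
```

arm_command(
  steps=[0, 0, -1, 30, 0, 0, 0, 0, 0, -1, 60, 0, 0, 0, 0, 0, -1, 70, 0, 0, 0, 0, 0, -1, 70, 0, 0, 0],
)

```text
t: 1.68
tcp_pos: [479.4, 68.2, 31.4]
tcp_rot: [0.057, 0.998, -0.0, -0.002]
ft_force: [-0.4, 0.2, -0.5]
finger_gap: 85.9
grasp_force: 0.0
```

```bash
python3 -c "
from h import *
cur();go(487,60,2,83.5)"
```

```text
t 1.68 tcp [479.4  68.2  31.4] gap 85.9 grip 0.0 ft [-0.4  0.2 -0.5]
shift [-8.6 -7.3 29.3] turn [-0.001 -0.005 -0.001] rows 0.8 q1,q6 [-0.02 -1.47] yaw now 83.5
```

arm_command(
  steps=[0, -8.5, -7, 0, 0, 0, 0, 0, -8.5, -7, 18, 0, 0, 0, 0, -8.5, -7, 29, 0, 0, 0, 0, -8.5, -7, 29, 0, 0, 0],
)

```text
t: 2.02
tcp_pos: [488.4, 60.4, 3.9]
tcp_rot: [0.057, 0.998, -0.0, -0.001]
ft_force: [0.3, -0.5, -0.5]
finger_gap: 85.1
grasp_force: 0.0
```

arm_command(
  steps=[0.7, 0, 0, 0, 0, 0, 0, 0.7, 0, 0, 0, 0, 0, 0, 0.7, 0, 0, 0, 0, 0, 0, 0.7, 0, 0, 0, 0, 0, 0, 0.7, 0, 0, 0, 0, 0, 0],
  force=40,
)

```text
t: 2.43
tcp_pos: [489.2, 60.4, 5.6]
tcp_rot: [0.057, 0.998, -0.0, 0.001]
ft_force: [-2.0, 0.2, 6.6]
finger_gap: 47.6
grasp_force: 41.4
```

```bash
python3 -c "
from h import *
cur();go(611,78,90,94.1)"
```

```text
t 2.43 tcp [489.2  60.4   5.6] gap 47.6 grip 41.4 ft [-2.   0.2  6.6]
shift [-119.1   31.3  -84.2] turn [-0.     0.001 -0.185] rows 3.6 q1,q6 [-0.03 -1.49] yaw now 83.5
```

arm_command(
  steps=[0.7, 0, 0, -20, 0, 0, 0, 0.7, 0, 0, -50, 0, 0, 0, 0.7, 0, 0, -85, 0, 0, 0, 0.7, 0, 0, -85, 0, 0, 0, 0.7, 0, 0, -85, 0, 0, 0],
)

```text
t: 2.85
tcp_pos: [489.7, 60.4, 91.7]
tcp_rot: [0.057, 0.998, -0.0, 0.002]
ft_force: [-0.0, -0.2, -2.4]
finger_gap: 47.3
grasp_force: 42.6
```

```bash
python3 -c "
from h import *
cur();go(611,78,89,94.1)"
```

```text
t 2.85 tcp [489.7  60.4  91.7] gap 47.3 grip 42.6 ft [-0.  -0.2 -2.4]
shift [-118.5   31.2    3.2] turn [-0.     0.004 -0.185] rows 2.9 q1,q6 [-0.03 -1.49] yaw now 83.5
```

arm_command(
  steps=[0.7, -118.5, 31, 0, 0, 0, -0.185, 0.7, -118.5, 31, 0, 0, 0, -0.185, 0.7, -118.5, 31, 0, 0, 0, -0.185, 0.7, -118.5, 31, 0, 0, 0, -0.185, 0.7, -118.5, 31, 0, 0, 0, -0.185],
)

```text
t: 3.27
tcp_pos: [610.3, 77.9, 87.0]
tcp_rot: [-0.036, 0.999, 0.0, -0.002]
ft_force: [-0.5, -0.0, -3.2]
finger_gap: 47.2
grasp_force: 42.4
```

```bash
python3 -c "
from h import *
cur();go(611,78,9.5,94.1)
import cv2
from rig import get_image
from ov import *
P['hub']=(611,78,4.1,72,48,34,82.0)
a=draw('side',get_image('side')[:,:,::-1],(230,135,460,385),2.4);cv2.imwrite('pics/hub1.png',a)
"
```

```text
t 3.27 tcp [610.3  77.9  87. ] gap 47.2 grip 42.4 ft [-0.5 -0.  -3.2]
shift [-0.9  0.1 77.5] turn [ 0.    -0.003 -0.   ] rows 1.9 q1,q6 [ 0.   -1.64] yaw now 94.1
```

View pics/hub1.png

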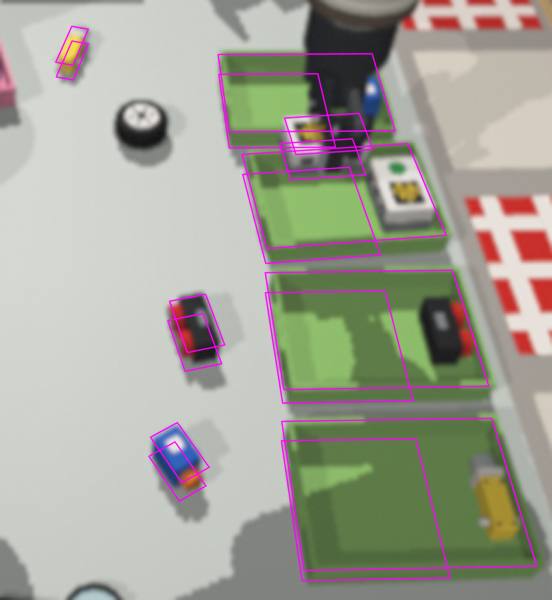

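The hub is held level above its bin, at crop pixel (325,145). Lowering it.

arm_command(
  steps=[0.7, -1, 0, 35, 0, 0, 0, 0.7, -1, 0, 60, 0, 0, 0, 0.7, -1, 0, 72, 0, 0, 0, 0.7, -1, 0, 72, 0, 0, 0, 0.7, -1, 0, 72, 0, 0, 0],
)

```text
t: 3.73
tcp_pos: [610.5, 77.7, 18.1]
tcp_rot: [-0.036, 0.999, -0.0, -0.0]
ft_force: [-0.6, -0.2, -1.6]
finger_gap: 47.2
grasp_force: 42.4
```

arm_command(
  steps=[0.7, 0, 0, 2, 0, 0, 0, 0.7, 0, 0, 4, 0, 0, 0, 0.7, 0, 0, 5, 0, 0, 0, 0.7, 0, 0, 5, 0, 0, 0],
)

```text
t: 4.07
tcp_pos: [611.1, 77.7, 13.0]
tcp_rot: [-0.036, 0.999, -0.0, 0.0]
ft_force: [0.4, 0.1, -1.5]
finger_gap: 47.3
grasp_force: 42.4
```

arm_command(
  steps=[0.7, 0, 0, 1, 0, 0, 0, 0.7, 0, 0, 2, 0, 0, 0, 0.7, 0, 0, 3, 0, 0, 0, 0.7, 0, 0, 3, 0, 0, 0, 0.7, 0, 0, 3, 0, 0, 0],
)

```text
t: 4.48
tcp_pos: [610.9, 77.7, 9.5]
tcp_rot: [-0.036, 0.999, -0.0, -0.0]
ft_force: [-0.2, -0.7, -2.0]
finger_gap: 47.3
grasp_force: 42.4
```

arm_command(
  steps=[0.7, 0, 0, 0.5, 0, 0, 0, 0.7, 0, 0, 1, 0, 0, 0, 0.7, 0, 0, 1, 0, 0, 0],
)

```text
t: 4.73
tcp_pos: [611.0, 77.7, 8.7]
tcp_rot: [-0.036, 0.999, -0.0, 0.0]
ft_force: [-0.7, 0.1, -0.4]
finger_gap: 47.3
grasp_force: 42.7
```

arm_command(
  steps=[0.7, 0, 0, 0.5, 0, 0, 0, 0.7, 0, 0, 1, 0, 0, 0, 0.7, 0, 0, 1, 0, 0, 0],
)

```text
t: 4.98
tcp_pos: [611.1, 77.7, 8.7]
tcp_rot: [-0.036, 0.999, -0.0, 0.0]
ft_force: [-8.1, -0.9, 15.2]
finger_gap: 47.2
grasp_force: 44.3
```

arm_command(
  steps=[0.7, 0, 0, -0.7, 0, 0, 0, 0.2, 0, 0, -0.7, 0, 0, 0, 0.2, 0, 0, -0.7, 0, 0, 0, 0.2, 0, 0, -0.7, 0, 0, 0, 0.2, 0, 0, -0.7, 0, 0, 0],
)

```text
t: 5.4
tcp_pos: [611.0, 77.7, 8.2]
tcp_rot: [-0.036, 0.999, -0.0, -0.0]
ft_force: [0.1, -0.1, -0.6]
finger_gap: 68.6
grasp_force: 0.0
```

arm_command(
  steps=[0.2, 0, 0, -20, 0, 0, 0, 0.2, 0, 0, -60, 0, 0, 0, 0.2, 0, 0, -100, 0, 0, 0, 0.2, 0, 0, -130, 0, 0, 0, 0.2, 0, 0, -130, 0, 0, 0],
)

```text
t: 5.82
tcp_pos: [613.3, 77.8, 145.2]
tcp_rot: [-0.036, 0.999, -0.0, 0.005]
ft_force: [1.4, 0.4, 1.5]
finger_gap: 68.3
grasp_force: 0.0
```

```bash
python3 -c "
from h import *
cur();go(374,320,100,-16)"
```

```text
t 5.82 tcp [613.3  77.8 145.2] gap 68.3 grip 0.0 ft [1.4 0.4 1.5]
shift [221.8 258.7  43.1] turn [-0.006  0.007 -1.22 ] rows 9.8 q1,q6 [ 0.   -1.64] yaw now 94.1
```

arm_command(
  steps=[0.3, 111, 129, 0, 0, 0, 0, 0.3, 111, 129, 0, 0, 0, 0, 0.3, 111, 129, 0, 0, 0, 0, 0.3, 111, 129, 0, 0, 0, 0, 0.3, 111, 129, 0, 0, 0, 0],
)

```text
t: 6.23
tcp_pos: [487.0, 202.1, 138.3]
tcp_rot: [-0.037, 0.999, 0.001, -0.001]
ft_force: [0.3, -1.3, -0.2]
finger_gap: 59.7
grasp_force: 0.0
```

arm_command(
  steps=[0.3, 111, 129, 0, 0, 0, 0, 0.3, 111, 129, 0, 0, 0, 0, 0.3, 111, 129, 0, 0, 0, 0, 0.3, 111, 129, 0, 0, 0, 0, 0.3, 111, 129, 0, 0, 0, 0],
)

```text
t: 6.65
tcp_pos: [367.1, 322.8, 138.4]
tcp_rot: [-0.037, 0.999, 0.001, -0.0]
ft_force: [1.4, -0.1, 0.2]
finger_gap: 59.9
grasp_force: 0.0
```

arm_command(
  steps=[0.3, 0, 0, 0, 0, 0, 0.6, 0.3, 0, 0, 0, 0, 0, 0.6, 0.3, 0, 0, 0, 0, 0, 0.6, 0.3, 0, 0, 0, 0, 0, 0.6, 0.3, 0, 0, 0, 0, 0, 0.6],
)

```text
t: 7.07
tcp_pos: [371.2, 319.3, 138.2]
tcp_rot: [0.264, 0.964, -0.0, 0.0]
ft_force: [-0.3, 0.7, 0.2]
finger_gap: 59.7
grasp_force: 0.0
```

arm_command(
  steps=[0.3, 0, 0, 0, 0, 0, 0.6, 0.3, 0, 0, 0, 0, 0, 0.6, 0.3, 0, 0, 0, 0, 0, 0.6, 0.3, 0, 0, 0, 0, 0, 0.6, 0.3, 0, 0, 0, 0, 0, 0.6],
)

```text
t: 7.48
tcp_pos: [371.2, 319.3, 138.1]
tcp_rot: [0.538, 0.843, -0.0, -0.0]
ft_force: [0.4, -0.2, -0.6]
finger_gap: 59.8
grasp_force: 0.0
```

arm_command(
  steps=[0.3, 0, 0, 0, 0, 0, 0.6, 0.3, 0, 0, 0, 0, 0, 0.6, 0.3, 0, 0, 0, 0, 0, 0.6, 0.3, 0, 0, 0, 0, 0, 0.6, 0.3, 0, 0, 0, 0, 0, 0.6],
)

```text
t: 7.9
tcp_pos: [371.2, 319.3, 138.2]
tcp_rot: [0.763, 0.647, -0.0, 0.0]
ft_force: [-1.0, 0.5, -0.1]
finger_gap: 60.2
grasp_force: 0.0
```

```bash
python3 -c "
from h import *
cur();go(374,320,50,-16)
from rig import get_image
from ov import *
im=get_image('top')[:,:,::-1];cv2.imwrite('top1_raw.png',im)
P['hub']=(611,78,4.1,72,48,34,3)
cv2.imwrite('pics/t1.png',draw('top',im,(170,80,460,255),2.7))"
```

```text
t 7.9 tcp [371.2 319.3 138.2] gap 60.2 grip 0.0 ft [-1.   0.5 -0.1]
shift [ 1.2  2.6 88.2] turn [-0.     0.     0.115] rows 2.1 q1,q6 [0.55 0.72] yaw now -9.4
```

View pics/t1.png

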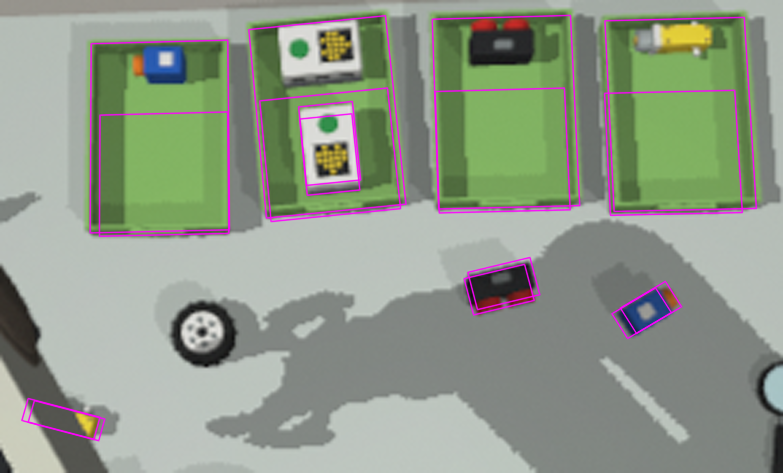

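The hub sits flat in its bin at crop pixel (328,147), beside the first hub and aligned. Next is the motor.

arm_command(
  steps=[0.3, 1, 2.5, 35, 0, 0, 0.115, 0.3, 1, 2.5, 70, 0, 0, 0.115, 0.3, 1, 2.5, 100, 0, 0, 0.115, 0.3, 1, 2.5, 115, 0, 0, 0.115, 0.3, 1, 2.5, 115, 0, 0, 0.115],
)

```text
t: 8.37
tcp_pos: [372.1, 318.8, 19.9]
tcp_rot: [0.796, 0.605, -0.003, -0.0]
ft_force: [-0.4, -0.5, 0.5]
finger_gap: 59.8
grasp_force: 0.0
```

```bash
python3 -c "
from h import *
cur();go(374,320,4,-16)"
```

```text
t 8.37 tcp [372.1 318.8  19.9] gap 59.8 grip 0.0 ft [-0.4 -0.5  0.5]
shift [ 1.7  1.6 15.9] turn [-0.004  0.004  0.009] rows 0.4 q1,q6 [0.55 0.82] yaw now -15.5
```

arm_command(
  steps=[0.3, 1.5, 1.5, 9, 0, 0, 0, 0.3, 1.5, 1.5, 17, 0, 0, 0, 0.3, 1.5, 1.5, 17, 0, 0, 0, 0.3, 1.5, 1.5, 17, 0, 0, 0],
)

```text
t: 8.7
tcp_pos: [375.8, 321.0, 6.6]
tcp_rot: [0.797, 0.604, 0.0, 0.0]
ft_force: [-0.1, -0.7, 0.1]
finger_gap: 59.7
grasp_force: 0.0
```

arm_command(
  steps=[0.95, 0, 0, 0, 0, 0, 0, 0.95, 0, 0, 0, 0, 0, 0, 0.95, 0, 0, 0, 0, 0, 0, 0.95, 0, 0, 0, 0, 0, 0, 0.95, 0, 0, 0, 0, 0, 0],
  force=30,
)

```text
t: 9.12
tcp_pos: [375.8, 321.1, 6.8]
tcp_rot: [0.797, 0.604, 0.0, 0.0]
ft_force: [-0.5, 0.1, 6.4]
finger_gap: 18.3
grasp_force: 30.1
```

arm_command(
  steps=[0.95, 0, 0, 0, 0, 0, 0, 0.95, 0, 0, 0, 0, 0, 0, 0.95, 0, 0, 0, 0, 0, 0],
)

```text
t: 9.37
tcp_pos: [375.9, 321.1, 6.8]
tcp_rot: [0.797, 0.604, 0.0, 0.0]
ft_force: [-1.2, -0.3, 5.8]
finger_gap: 18.3
grasp_force: 30.1
```

arm_command(
  steps=[0.95, 0, 0, -20, 0, 0, 0, 0.95, 0, 0, -55, 0, 0, 0, 0.95, 0, 0, -95, 0, 0, 0, 0.95, 0, 0, -110, 0, 0, 0, 0.95, 0, 0, -110, 0, 0, 0],
)

```text
t: 9.78
tcp_pos: [377.1, 321.9, 120.6]
tcp_rot: [0.797, 0.604, 0.003, 0.0]
ft_force: [0.1, 0.0, -0.4]
finger_gap: 18.6
grasp_force: 29.4
```

```bash
python3 -c "
from h import *
cur();go(603,-233,116,-0.5)"
```

```text
t 9.78 tcp [377.1 321.9 120.6] gap 18.6 grip 29.4 ft [ 0.1  0.  -0.4]
shift [-473.5  367.1    4. ] turn [ 0.005 -0.004 -0.264] rows 14.4 q1,q6 [0.55 0.82] yaw now -15.6
```

arm_command(
  steps=[0.95, -155, 120, 0, 0, 0, 0, 0.95, -155, 120, 0, 0, 0, 0, 0.95, -155, 120, 0, 0, 0, 0, 0.95, -155, 120, 0, 0, 0, 0, 0.95, -155, 120, 0, 0, 0, 0],
)

```text
t: 10.2
tcp_pos: [449.8, 136.5, 115.9]
tcp_rot: [0.797, 0.604, -0.0, 0.0]
ft_force: [-0.0, 0.6, 0.2]
finger_gap: 18.2
grasp_force: 29.5
```

arm_command(
  steps=[0.95, -155, 120, 0, 0, 0, 0, 0.95, -155, 120, 0, 0, 0, 0, 0.95, -155, 120, 0, 0, 0, 0, 0.95, -155, 120, 0, 0, 0, 0, 0.95, -155, 120, 0, 0, 0, 0],
)

```text
t: 10.62
tcp_pos: [523.6, -45.5, 115.7]
tcp_rot: [0.797, 0.604, -0.0, 0.0]
ft_force: [0.4, 0.8, -1.1]
finger_gap: 18.3
grasp_force: 29.5
```

arm_command(
  steps=[0.95, -155, 120, 0, 0, 0, -0.264, 0.95, -155, 120, 0, 0, 0, -0.264, 0.95, -155, 120, 0, 0, 0, -0.264, 0.95, -155, 120, 0, 0, 0, -0.264, 0.95, -155, 120, 0, 0, 0, -0.264],
)

```text
t: 11.03
tcp_pos: [597.2, -226.7, 115.4]
tcp_rot: [0.71, 0.704, -0.0, -0.0]
ft_force: [0.8, 0.1, -0.1]
finger_gap: 18.1
grasp_force: 29.5
```

arm_command(
  steps=[0.95, 0, 0, 0, 0, 0, 0, 0.95, 0, 0, 0, 0, 0, 0],
)

```text
t: 11.2
tcp_pos: [596.7, -225.4, 114.8]
tcp_rot: [0.711, 0.703, -0.0, -0.001]
ft_force: [0.5, 0.7, -0.5]
finger_gap: 18.2
grasp_force: 29.5
```

```bash
python3 -c "
from h import *
cur();go(603,-233,12,-0.5)
from rig import get_image
from ov import *
P['motor']=(603,-233,90,66,20,22,114)
cv2.imwrite('pics/m1.png',draw('side',get_image('side')[:,:,::-1],(330,200,560,400),3))"
```

```text
t 11.2 tcp [ 596.7 -225.4  114.8] gap 18.2 grip 29.5 ft [ 0.5  0.7 -0.5]
shift [ -7.6   6.6 102.8] turn [-0.002 -0.001 -0.003] rows 2.5 q1,q6 [-0.48 -0.47] yaw now -0.6
```

View pics/m1.png

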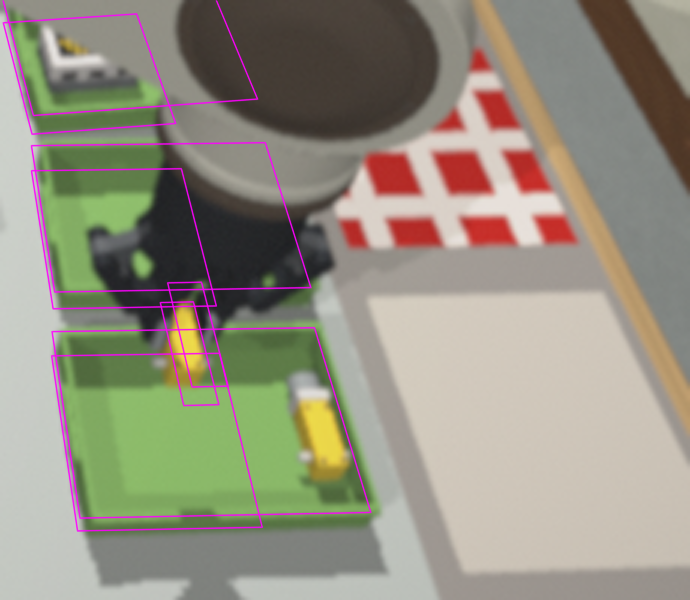

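The motor is held level over its bin, yellow body at crop pixel (185,340). Lowering it.

arm_command(
  steps=[0.95, -7.5, 6.5, 35, 0, 0, 0, 0.95, -7.5, 6.5, 70, 0, 0, 0, 0.95, -7.5, 6.5, 90, 0, 0, 0, 0.95, -7.5, 6.5, 97, 0, 0, 0, 0.95, -7.5, 6.5, 97, 0, 0, 0],
)

```text
t: 11.67
tcp_pos: [602.4, -230.0, 17.8]
tcp_rot: [0.71, 0.704, -0.0, -0.001]
ft_force: [0.1, 0.4, 0.8]
finger_gap: 18.5
grasp_force: 29.5
```

arm_command(
  steps=[0.95, 0, 0, 2, 0, 0, 0, 0.95, 0, 0, 4, 0, 0, 0, 0.95, 0, 0, 5, 0, 0, 0, 0.95, 0, 0, 5, 0, 0, 0],
)

```text
t: 12.0
tcp_pos: [603.7, -231.5, 15.2]
tcp_rot: [0.71, 0.704, 0.0, 0.001]
ft_force: [0.8, -0.4, 0.0]
finger_gap: 18.1
grasp_force: 29.5
```

arm_command(
  steps=[0.95, 0, 0, 2, 0, 0, 0, 0.95, 0, 0, 4, 0, 0, 0, 0.95, 0, 0, 4.5, 0, 0, 0, 0.95, 0, 0, 4.5, 0, 0, 0, 0.95, 0, 0, 4.5, 0, 0, 0],
)

```text
t: 12.42
tcp_pos: [603.3, -231.5, 9.8]
tcp_rot: [0.71, 0.704, -0.0, 0.0]
ft_force: [-0.5, -0.4, 1.2]
finger_gap: 18.2
grasp_force: 29.7
```

arm_command(
  steps=[0.95, 0, 0, 0.5, 0, 0, 0, 0.95, 0, 0, 1, 0, 0, 0, 0.95, 0, 0, 1, 0, 0, 0],
)

```text
t: 12.67
tcp_pos: [603.4, -231.5, 9.8]
tcp_rot: [0.71, 0.704, -0.0, 0.0]
ft_force: [-6.1, 3.2, 14.6]
finger_gap: 18.0
grasp_force: 31.4
```

arm_command(
  steps=[0.95, 0, 0, -1, 0, 0, 0, 0.4, 0, 0, -1, 0, 0, 0, 0.4, 0, 0, -1, 0, 0, 0, 0.4, 0, 0, -1, 0, 0, 0, 0.4, 0, 0, -1, 0, 0, 0],
)

```text
t: 13.08
tcp_pos: [603.3, -231.5, 9.6]
tcp_rot: [0.71, 0.704, -0.0, -0.0]
ft_force: [-0.7, -0.5, -0.8]
finger_gap: 51.3
grasp_force: 0.0
```

arm_command(
  steps=[0.4, 0, 0, -20, 0, 0, 0, 0.4, 0, 0, -55, 0, 0, 0, 0.4, 0, 0, -95, 0, 0, 0, 0.3, 0, 0, -110, 0, 0, 0, 0.3, 0, 0, -110, 0, 0, 0],
)

```text
t: 13.5
tcp_pos: [604.9, -232.3, 124.7]
tcp_rot: [0.71, 0.704, 0.001, 0.003]
ft_force: [0.2, -0.6, 0.3]
finger_gap: 59.8
grasp_force: 0.0
```

```bash
python3 -c "
from h import *
cur();go(482,-71,110,12)"
```

```text
t 13.5 tcp [ 604.9 -232.3  124.7] gap 59.8 grip 0.0 ft [ 0.2 -0.6  0.3]
shift [ 160.2 -124.5   13.4] turn [ 0.006  0.004 -0.218] rows 4.9 q1,q6 [-0.49 -0.48] yaw now -0.5
```

arm_command(
  steps=[0.15, 160, -124.5, 0, 0, 0, -0.218, 0.15, 160, -124.5, 0, 0, 0, -0.218, 0.15, 160, -124.5, 0, 0, 0, -0.218, 0.15, 160, -124.5, 0, 0, 0, -0.218, 0.15, 160, -124.5, 0, 0, 0, -0.218],
)

```text
t: 13.92
tcp_pos: [478.2, -68.6, 118.8]
tcp_rot: [0.629, 0.777, -0.0, -0.001]
ft_force: [0.4, 0.3, 0.1]
finger_gap: 72.6
grasp_force: 0.0
```

arm_command(
  steps=[0.15, 0, 0, 0, 0, 0, 0, 0.15, 0, 0, 0, 0, 0, 0],
)

```text
t: 14.08
tcp_pos: [479.6, -69.2, 119.7]
tcp_rot: [0.629, 0.778, 0.0, 0.0]
ft_force: [1.0, -1.2, 0.2]
finger_gap: 72.5
grasp_force: 0.0
```

```bash
python3 -c "
from h import *
cur();go(482,-71,6,12)"
```

```text
t 14.08 tcp [479.6 -69.2 119.7] gap 72.5 grip 0.0 ft [ 1.  -1.2  0.2]
shift [ -2.3   2.  113.8] turn [0.    0.    0.001] rows 2.7 q1,q6 [-0.3  -0.51] yaw now 12.1
```

arm_command(
  steps=[0.15, -2.5, 2, 35, 0, 0, 0, 0.15, -2.5, 2, 70, 0, 0, 0, 0.15, -2.5, 2, 92, 0, 0, 0, 0.15, -2.5, 2, 100, 0, 0, 0, 0.15, -2.5, 2, 100, 0, 0, 0],
)

```text
t: 14.5
tcp_pos: [482.1, -72.7, 17.9]
tcp_rot: [0.63, 0.777, -0.001, -0.002]
ft_force: [0.6, 1.0, 0.1]
finger_gap: 72.7
grasp_force: 0.0
```

arm_command(
  steps=[0.15, 0, 0, 8, 0, 0, 0, 0.15, 0, 0, 14, 0, 0, 0, 0.15, 0, 0, 14, 0, 0, 0, 0.15, 0, 0, 14, 0, 0, 0],
)

```text
t: 14.83
tcp_pos: [483.1, -72.5, 6.2]
tcp_rot: [0.629, 0.777, 0.0, 0.0]
ft_force: [0.3, 0.6, 1.0]
finger_gap: 72.8
grasp_force: 0.0
```

arm_command(
  steps=[0.85, 0, 0, 0, 0, 0, 0, 0.85, 0, 0, 0, 0, 0, 0, 0.85, 0, 0, 0, 0, 0, 0, 0.85, 0, 0, 0, 0, 0, 0, 0.85, 0, 0, 0, 0, 0, 0],
  force=30,
)

```text
t: 15.25
tcp_pos: [483.0, -72.4, 6.3]
tcp_rot: [0.629, 0.777, 0.0, 0.0]
ft_force: [-0.9, 0.5, 6.1]
finger_gap: 33.4
grasp_force: 29.9
```

arm_command(
  steps=[0.85, 0, 0, 0, 0, 0, 0, 0.85, 0, 0, 0, 0, 0, 0, 0.85, 0, 0, 0, 0, 0, 0],
)

```text
t: 15.5
tcp_pos: [483.0, -72.5, 6.3]
tcp_rot: [0.629, 0.777, 0.0, 0.0]
ft_force: [-1.2, 0.7, 6.1]
finger_gap: 33.5
grasp_force: 29.9
```

Gripped at 33.5 mm, as expected for the 34 mm sensor. Lifting and taking it to its bin.

arm_command(
  steps=[0.85, 0, 0, -20, 0, 0, 0, 0.85, 0, 0, -55, 0, 0, 0, 0.85, 0, 0, -90, 0, 0, 0, 0.85, 0, 0, -95, 0, 0, 0, 0.85, 0, 0, -95, 0, 0, 0],
)

```text
t: 15.92
tcp_pos: [484.0, -72.7, 103.2]
tcp_rot: [0.629, 0.777, 0.001, 0.002]
ft_force: [0.2, 0.1, -1.1]
finger_gap: 33.5
grasp_force: 30.4
```

```bash
python3 -c "
from h import *
cur();go(610,-79,101,-0.3)"
```

```text
t 15.92 tcp [484.  -72.7 103.2] gap 33.5 grip 30.4 ft [ 0.2  0.1 -1.1]
shift [-32.3 122.    2.8] turn [0.004 0.002 0.214] rows 3.0 q1,q6 [-0.31 -0.52] yaw now 12.0
```

arm_command(
  steps=[0.85, -32, 122, 0, 0, 0, 0.214, 0.85, -32, 122, 0, 0, 0, 0.214, 0.85, -32, 122, 0, 0, 0, 0.214, 0.85, -32, 122, 0, 0, 0, 0.214, 0.85, -32, 122, 0, 0, 0, 0.214],
)

```text
t: 16.33
tcp_pos: [609.3, -78.2, 97.7]
tcp_rot: [0.709, 0.706, -0.001, -0.002]
ft_force: [-0.4, -0.4, -1.0]
finger_gap: 33.2
grasp_force: 30.4
```

arm_command(
  steps=[0.85, 0, 0, 0, 0, 0, 0, 0.85, 0, 0, 35, 0, 0, 0, 0.85, 0, 0, 65, 0, 0, 0, 0.85, 0, 0, 78, 0, 0, 0, 0.85, 0, 0, 78, 0, 0, 0],
)

```text
t: 16.75
tcp_pos: [606.3, -78.0, 20.0]
tcp_rot: [0.709, 0.705, -0.001, -0.002]
ft_force: [-0.4, -0.3, -0.7]
finger_gap: 33.5
grasp_force: 30.5
```

arm_command(
  steps=[0.85, 0, 0, 0, 0, 0, 0, 0.85, 0, 0, 3, 0, 0, 0, 0.85, 0, 0, 6, 0, 0, 0, 0.85, 0, 0, 8, 0, 0, 0, 0.85, 0, 0, 8, 0, 0, 0],
)

```text
t: 17.17
tcp_pos: [608.8, -78.4, 15.1]
tcp_rot: [0.709, 0.705, 0.0, 0.0]
ft_force: [0.6, -0.8, -1.1]
finger_gap: 33.4
grasp_force: 30.5
```

arm_command(
  steps=[0.85, 0, 0, 2, 0, 0, 0, 0.85, 0, 0, 4, 0, 0, 0, 0.85, 0, 0, 5, 0, 0, 0, 0.85, 0, 0, 5, 0, 0, 0, 0.85, 0, 0, 5, 0, 0, 0],
)

```text
t: 17.58
tcp_pos: [608.7, -78.3, 9.7]
tcp_rot: [0.709, 0.705, -0.0, -0.0]
ft_force: [-0.4, -0.9, -0.6]
finger_gap: 33.2
grasp_force: 30.5
```

arm_command(
  steps=[0.85, 0, 0, 0.5, 0, 0, 0, 0.85, 0, 0, 1, 0, 0, 0, 0.85, 0, 0, 1, 0, 0, 0],
)

```text
t: 17.83
tcp_pos: [608.9, -78.4, 9.3]
tcp_rot: [0.709, 0.705, 0.0, 0.0]
ft_force: [-1.7, 1.4, 6.5]
finger_gap: 33.4
grasp_force: 31.2
```

Contact with the floor. Releasing.

arm_command(
  steps=[0.85, 0, 0, -0.5, 0, 0, 0, 0.3, 0, 0, -0.5, 0, 0, 0, 0.3, 0, 0, -0.5, 0, 0, 0, 0.3, 0, 0, -0.5, 0, 0, 0, 0.3, 0, 0, -0.5, 0, 0, 0],
)

```text
t: 18.25
tcp_pos: [608.8, -78.4, 9.2]
tcp_rot: [0.709, 0.705, -0.0, -0.0]
ft_force: [1.0, 0.2, 0.6]
finger_gap: 59.7
grasp_force: 0.0
```

arm_command(
  steps=[0.3, 0, 0, -20, 0, 0, 0, 0.3, 0, 0, -55, 0, 0, 0, 0.3, 0, 0, -95, 0, 0, 0, 0.3, 0, 0, -110, 0, 0, 0, 0.3, 0, 0, -110, 0, 0, 0],
)

```text
t: 18.67
tcp_pos: [610.5, -78.8, 124.0]
tcp_rot: [0.709, 0.705, 0.002, 0.003]
ft_force: [-0.3, 1.0, -0.2]
finger_gap: 59.9
grasp_force: 0.0
```

```bash
python3 -c "
from h import *
cur();go(457,-197,115,29)"
```

```text
t 18.67 tcp [610.5 -78.8 124. ] gap 59.9 grip 0.0 ft [-0.3  1.  -0.2]
shift [-119.  -152.9    8.3] turn [ 0.006  0.003 -0.511] rows 4.7 q1,q6 [-0.25 -0.25] yaw now -0.3
```

arm_command(
  steps=[0.2, -118.5, -152, 0, 0, 0, -0.511, 0.2, -118.5, -152, 0, 0, 0, -0.511, 0.2, -118.5, -152, 0, 0, 0, -0.511, 0.2, -118.5, -152, 0, 0, 0, -0.511, 0.2, -118.5, -152, 0, 0, 0, -0.511],
)

```text
t: 19.08
tcp_pos: [454.5, -196.6, 118.6]
tcp_rot: [0.504, 0.863, -0.0, -0.0]
ft_force: [0.8, -1.2, 0.5]
finger_gap: 68.5
grasp_force: 0.0
```

arm_command(
  steps=[0.2, 0, 0, 0, 0, 0, 0, 0.2, 0, 0, 0, 0, 0, 0],
)

```text
t: 19.25
tcp_pos: [455.0, -197.1, 119.1]
tcp_rot: [0.509, 0.861, -0.0, -0.0]
ft_force: [0.5, 0.1, -0.1]
finger_gap: 68.4
grasp_force: 0.0
```

```bash
python3 -c "
from h import *
cur();go(457,-197,6,29)
from rig import get_image
from ov import *
P['hub']=(611,78,4.1,72,48,34,3);P['motor']=(603,-233,90,66,20,22,3);P['dist']=(609,-79,-90,56,34,30,3)
cv2.imwrite('pics/d1.png',draw('side',get_image('side')[:,:,::-1],(230,170,460,400),2.5))"
```

```text
t 19.25 tcp [ 455.  -197.1  119.1] gap 68.4 grip 0.0 ft [ 0.5  0.1 -0.1]
shift [ -0.9   1.8 113.1] turn [-0.    -0.    -0.003] rows 2.7 q1,q6 [-0.56 -1.07] yaw now 28.8
```

View pics/d1.png

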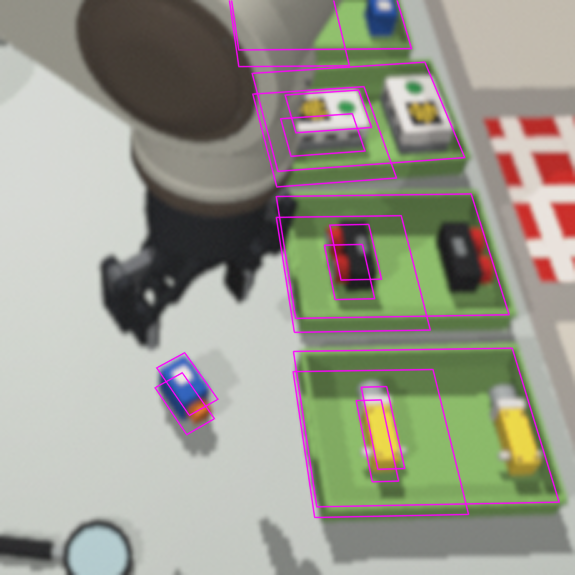

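The distance sensor (352,262) and motor (378,430) sit flat in their bins, and the touch sensor's outline fits at (185,390). Grasping the touch sensor.

arm_command(
  steps=[0.2, -1, 2, 35, 0, 0, 0, 0.2, -1, 2, 70, 0, 0, 0, 0.2, -1, 2, 92, 0, 0, 0, 0.2, -1, 2, 100, 0, 0, 0, 0.2, -1, 2, 100, 0, 0, 0],
)

```text
t: 19.72
tcp_pos: [458.1, -194.8, 17.5]
tcp_rot: [0.507, 0.862, 0.0, -0.002]
ft_force: [-0.7, -0.3, -0.9]
finger_gap: 68.2
grasp_force: 0.0
```

arm_command(
  steps=[0.2, 0, 0, 8, 0, 0, 0, 0.2, 0, 0, 13, 0, 0, 0, 0.2, 0, 0, 13, 0, 0, 0, 0.2, 0, 0, 13, 0, 0, 0],
)

```text
t: 20.05
tcp_pos: [458.7, -196.2, 6.8]
tcp_rot: [0.508, 0.862, -0.0, 0.0]
ft_force: [0.0, -0.2, 0.8]
finger_gap: 68.2
grasp_force: 0.0
```

arm_command(
  steps=[0.9, 0, 0, 0, 0, 0, 0, 0.9, 0, 0, 0, 0, 0, 0, 0.9, 0, 0, 0, 0, 0, 0, 0.9, 0, 0, 0, 0, 0, 0, 0.9, 0, 0, 0, 0, 0, 0],
  force=30,
)

```text
t: 20.47
tcp_pos: [458.6, -196.2, 6.7]
tcp_rot: [0.508, 0.862, -0.0, 0.0]
ft_force: [0.3, 1.5, 5.7]
finger_gap: 25.3
grasp_force: 30.1
```

arm_command(
  steps=[0.9, 0, 0, 0, 0, 0, 0, 0.9, 0, 0, 0, 0, 0, 0, 0.9, 0, 0, 0, 0, 0, 0],
)

```text
t: 20.72
tcp_pos: [458.6, -196.2, 6.7]
tcp_rot: [0.508, 0.862, -0.0, 0.0]
ft_force: [-0.8, 0.2, 6.4]
finger_gap: 25.7
grasp_force: 30.1
```

arm_command(
  steps=[0.9, 0, 0, -20, 0, 0, 0, 0.9, 0, 0, -55, 0, 0, 0, 0.9, 0, 0, -95, 0, 0, 0, 0.9, 0, 0, -113, 0, 0, 0, 0.9, 0, 0, -113, 0, 0, 0],
)

```text
t: 21.13
tcp_pos: [460.0, -197.0, 123.9]
tcp_rot: [0.508, 0.862, -0.0, 0.003]
ft_force: [0.8, 0.8, 1.2]
finger_gap: 25.4
grasp_force: 29.6
```

```bash
python3 -c "
from h import *
cur();go(597.5,230,119,-0.4)"
```

```text
t 21.13 tcp [ 460.  -197.   123.9] gap 25.4 grip 29.6 ft [0.8 0.8 1.2]
shift [306.9 327.2   4.2] turn [0.005 0.005 0.513] rows 10.8 q1,q6 [-0.56 -1.06] yaw now 29.0
```

arm_command(
  steps=[0.9, 102, 109, 0, 0, 0, 0, 0.9, 102, 109, 0, 0, 0, 0, 0.9, 102, 109, 0, 0, 0, 0, 0.9, 102, 109, 0, 0, 0, 0, 0.9, 102, 109, 0, 0, 0, 0],
)

```text
t: 21.55
tcp_pos: [504.9, -50.1, 118.9]
tcp_rot: [0.506, 0.862, 0.0, -0.0]
ft_force: [0.4, -0.6, -0.7]
finger_gap: 25.6
grasp_force: 29.7
```

arm_command(
  steps=[0.9, 102, 109, 0, 0, 0, 0, 0.9, 102, 109, 0, 0, 0, 0, 0.9, 102, 109, 0, 0, 0, 0, 0.9, 102, 109, 0, 0, 0, 0, 0.9, 102, 109, 0, 0, 0, 0],
)

```text
t: 21.97
tcp_pos: [550.8, 91.7, 118.6]
tcp_rot: [0.506, 0.862, 0.0, -0.0]
ft_force: [0.1, -0.6, -0.6]
finger_gap: 25.7
grasp_force: 29.8
```

arm_command(
  steps=[0.9, 102, 109, 0, 0, 0, 0.513, 0.9, 102, 109, 0, 0, 0, 0.513, 0.9, 102, 109, 0, 0, 0, 0.513, 0.9, 102, 109, 0, 0, 0, 0.513, 0.9, 102, 109, 0, 0, 0, 0.513],
)

```text
t: 22.38
tcp_pos: [596.8, 234.3, 118.3]
tcp_rot: [0.712, 0.703, 0.0, -0.001]
ft_force: [0.9, 0.5, -0.3]
finger_gap: 25.7
grasp_force: 29.9
```

arm_command(
  steps=[0.9, 0, 0, 0, 0, 0, 0, 0.9, 0, 0, 0, 0, 0, 0],
)

```text
t: 22.55
tcp_pos: [595.9, 229.3, 118.6]
tcp_rot: [0.709, 0.705, -0.001, -0.0]
ft_force: [-0.3, 0.2, -0.2]
finger_gap: 25.4
grasp_force: 29.9
```

```bash
python3 -c "
from h import *
cur();go(597.5,230,10,-0.4)"
```

```text
t 22.55 tcp [595.9 229.3 118.6] gap 25.4 grip 29.9 ft [-0.3  0.2 -0.2]
shift [  0.8   1.7 108.6] turn [-0.001  0.001  0.002] rows 2.6 q1,q6 [0.25 0.25] yaw now -0.3
```

arm_command(
  steps=[0.9, 1, 1.5, 35, 0, 0, 0, 0.9, 1, 1.5, 70, 0, 0, 0, 0.9, 1, 1.5, 90, 0, 0, 0, 0.9, 1, 1.5, 98, 0, 0, 0, 0.9, 1, 1.5, 98, 0, 0, 0],
)

```text
t: 22.97
tcp_pos: [596.8, 229.6, 19.6]
tcp_rot: [0.71, 0.705, -0.001, -0.001]
ft_force: [0.0, -0.6, 0.7]
finger_gap: 25.4
grasp_force: 29.9
```

arm_command(
  steps=[0.9, 0, 0, 0, 0, 0, 0, 0.9, 0, 0, 3, 0, 0, 0, 0.9, 0, 0, 6, 0, 0, 0, 0.9, 0, 0, 6, 0, 0, 0, 0.9, 0, 0, 6, 0, 0, 0],
)

```text
t: 23.38
tcp_pos: [597.8, 231.1, 15.7]
tcp_rot: [0.71, 0.705, 0.0, 0.0]
ft_force: [0.5, -0.1, 0.5]
finger_gap: 25.6
grasp_force: 29.9
```

arm_command(
  steps=[0.9, 0, 0, 2, 0, 0, 0, 0.9, 0, 0, 4, 0, 0, 0, 0.9, 0, 0, 5.5, 0, 0, 0, 0.9, 0, 0, 5.5, 0, 0, 0, 0.9, 0, 0, 5.5, 0, 0, 0],
)

```text
t: 23.8
tcp_pos: [597.6, 231.2, 9.8]
tcp_rot: [0.71, 0.705, -0.0, 0.0]
ft_force: [0.0, -0.5, 0.2]
finger_gap: 25.4
grasp_force: 30.2
```

arm_command(
  steps=[0.9, 0, 0, 0.5, 0, 0, 0, 0.9, 0, 0, 1, 0, 0, 0, 0.9, 0, 0, 1, 0, 0, 0],
)

```text
t: 24.05
tcp_pos: [597.7, 231.2, 9.7]
tcp_rot: [0.71, 0.705, 0.0, 0.0]
ft_force: [-7.4, -2.6, 15.6]
finger_gap: 25.4
grasp_force: 31.9
```

arm_command(
  steps=[0.9, 0, 0, -1, 0, 0, 0, 0.35, 0, 0, -1, 0, 0, 0, 0.35, 0, 0, -1, 0, 0, 0, 0.35, 0, 0, -1, 0, 0, 0, 0.35, 0, 0, -1, 0, 0, 0],
)

```text
t: 24.47
tcp_pos: [597.5, 231.1, 9.5]
tcp_rot: [0.71, 0.705, -0.0, -0.0]
ft_force: [1.0, -0.2, 0.6]
finger_gap: 55.4
grasp_force: 0.0
```

arm_command(
  steps=[0.35, 0, 0, -20, 0, 0, 0, 0.35, 0, 0, -55, 0, 0, 0, 0.35, 0, 0, -95, 0, 0, 0, 0.35, 0, 0, -130, 0, 0, 0, 0.35, 0, 0, -150, 0, 0, 0],
)

```text
t: 24.88
tcp_pos: [598.4, 231.4, 164.2]
tcp_rot: [0.71, 0.705, 0.002, 0.001]
ft_force: [-0.2, 0.5, 0.7]
finger_gap: 55.3
grasp_force: 0.0
```

arm_command(
  steps=[0.35, 0, -160, 0, 0, 0, 0, 0.35, 0, -160, 0, 0, 0, 0, 0.35, 0, -160, 0, 0, 0, 0, 0.35, 0, -160, 0, 0, 0, 0, 0.35, 0, -160, 0, 0, 0, 0],
)

```text
t: 25.3
tcp_pos: [432.6, 232.3, 159.9]
tcp_rot: [0.709, 0.705, -0.0, -0.0]
ft_force: [-0.5, -0.9, 0.4]
finger_gap: 55.5
grasp_force: 0.0
```

arm_command(
  steps=[0.35, 0, -40, 0, 0, 0, 0, 0.35, 0, -40, 0, 0, 0, 0, 0.35, 0, -40, 0, 0, 0, 0, 0.35, 0, -40, 0, 0, 0, 0, 0.35, 0, -40, 0, 0, 0, 0],
)

```text
t: 25.72
tcp_pos: [398.3, 232.5, 159.9]
tcp_rot: [0.71, 0.705, 0.0, 0.0]
ft_force: [-0.1, 0.0, 0.1]
finger_gap: 55.6
grasp_force: 0.0
```

```bash
python3 -c "
from h import *
cur()
from rig import get_image
a=get_image('top')[80:255,130:470,::-1];b=get_image('side')[110:400,230:470,::-1]
cv2.imwrite('pics/f_top.png',cv2.resize(a,None,fx=2.3,fy=2.3,interpolation=2));cv2.imwrite('pics/f_side.png',cv2.resize(b,None,fx=2,fy=2,interpolation=2))"
```

```text
t 25.72 tcp [398.3 232.5 159.9] gap 55.6 grip 0.0 ft [-0.1  0.   0.1]
```

View pics/f_top.png

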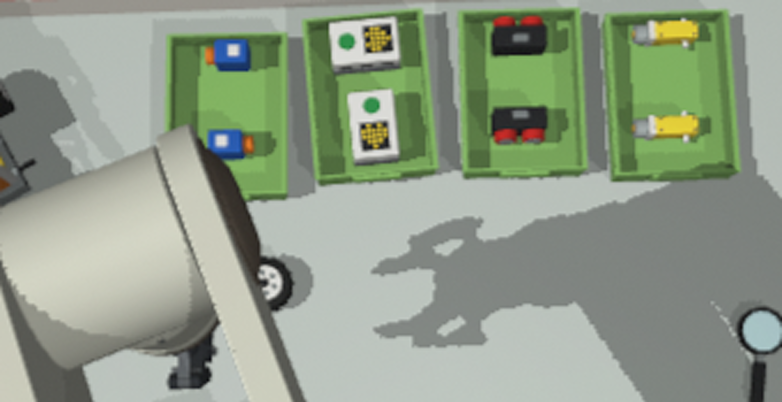

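View pics/f_side.png

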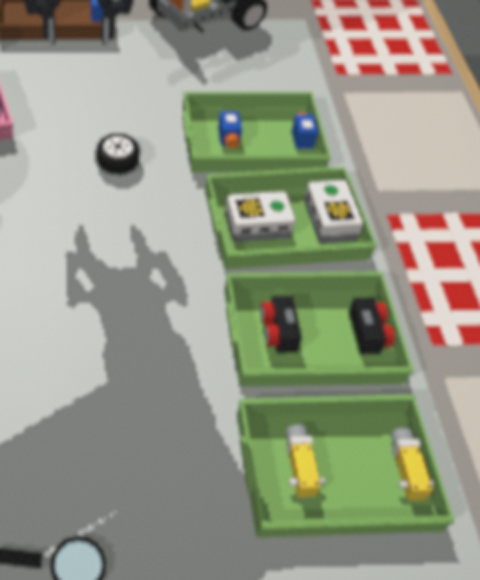

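Both final views show all four parts flat and upright beside their mates: top-view pixels touch (228,143), hub (373,127), distance (519,125) and motor (668,127). The wheel and magnifier have not moved.

```bash
python3 -c "
from rig import order
print(order.finish_job())"
```

```text
the job is handed in; nothing more can be done
None
```

The hub, gear motor, distance sensor and touch sensor each sit flat and right way up in their matching green bins, the wheel and magnifier were left where they lay, and I handed the job in at about 26 s of robot time, well under the 104 s limit.

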